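# Open the pressure cap of a bench pot

### The job

Take the pressure cap off the blue pot: turn it anticlockwise (seen from above) to its first stop without pressing, then press it down until it bottoms firmly and, keeping it down, turn it past the stop to the release slot, and lift it out. Work by feel and never force the cap against its stops or press it much harder than its spring asks. Set it down gently, standing upright on its foot in the grey tray, let go, and leave the things around alone.

Things in the scene. Friction and masses are not known exactly. Their poses are not given: they have to be found in the camera images.
- pot: Blue pressure pot fixed to the bench, 120 mm across its foot, 120 mm high to the top of its open steel neck (53 mm across). Origin at the centre of its underside, z up. The small white dial on its side looks to its -x. Pressing or turning the cap with more than 40 N between cap and pot damages it; a turning moment of 0.2 Nm against a stop is plenty.
- pot_neck (a point): Centre of the top of the pot's neck, 120 mm above the bench. The locked cap's grip point is 34 mm above it. The cap has 1.5 mm of play to each side in the neck and is clear of the neck when raised by 25 mm.
- cap_grip (a point): Centre, half-way up, of the cap's black grip bar: 50 mm long along x, 13 mm thick along y, 26 mm high, standing on a steel disc 59 mm across, 8 mm thick, whose top is 13 mm below this point. The cap weighs about 0.16 kg.
- cap_mark (a point): Red mark on the cap's rim, 29 mm out along the cap's +x. Angle of the cap: from the pot's x to the cap's x, anticlockwise from above. It starts locked at -3 to 9 deg. The first stop, a solid tooth that lets the cap pass only when pressed down, is felt at 18 to 20 deg. The release slot is at 64 deg (60 to 69 will do), a solid end stop at about 70 deg.
- cap_lug (a point): Tip of one of the two brass lugs under the pot's rim, along the cap's +x, 22.5 mm out. To pass the tooth the lugs must go down 2.5 to 9.5 mm: it differs from pot to pot and cannot be seen. The cap bottoms firmly 1.8 mm deeper than that (4.3 to 11.3 mm down). A spring pushes the cap up with 6 N when locked, 0.7 N more per mm down; 16 to 20 N of push finds the bottom.
- cap_foot (a point): Centre of the underside of the cap's brass foot (29 mm across, flat), 54 mm below cap_grip. In the release slot the spring lifts the cap about 5 mm above its locked height when it is let up.
- tray: Square grey tray, 120 x 120 mm, fixed to the bench, walls 16 mm high and 4 mm thick. Origin at the centre of its underside; its inner floor is 4 mm above that.
- marker: Red marker pen, 125 x 18 x 20 mm, lying on the bench; a bystander. Origin at the centre of its underside.
- tin: Round grease tin, 63 mm across, 43 mm high; a bystander. Origin at the centre of its underside.
- plug: Steel plug gauge standing on end, 35 mm across, 102 mm high; a bystander. Origin at the centre of its underside.

How it is judged:
By the outcome, as a careful person would: the job done as asked, in the order asked, and still so for the second after the job is handed in, with the robot touching nothing.
It also fails if it takes over 72 s, if anything falls off the work surface, if the arm or the gripper's body presses on something with over 40 N, if the wrist force passes 120 N, or if a joint passes its speed limit or range.

### The arm

A 7-joint arm with a two-finger parallel gripper is mounted at the origin on a cart in front of the work surface, level with it; the furniture and walls round the work are solid. World frame = base frame: x ahead of the robot, y to its left, z up, the work surface at z = 0. Lengths are in m, angles in rad, forces in N, time in s.
With the tool pointing down it reaches from about 0.425 to 0.95 m from the base axis. Payload 16.7 kg.
Tool frame: the origin (TCP) lies midway between the tips of the shut fingers; the grasp point (between the pads) lies arm.grip_depth behind it (arm.grip_depth is the distance from the TCP to the grasp point, in m); z points along the fingers, y is the direction in which the jaws open and shut (so a half turn about z gives the same grasp; the last joint's range is limited). The gripper opens to 94 mm and grips with 3 to 60 N. Pads are 16 mm wide; open, the fingers measure 119 mm over their backs; the gripper's body (75 mm by 177 mm) begins 78 mm behind the grasp point.
Start: joints at [-1.435, 0.426, 0.074, 1.606, -0.034, 1.111, -0.067], TCP at [0.19, 0.648, 0.205] pointing down, gripper open.
Joint ranges: [-2.85, 2.85], [-0.5, 2.14], [-1.23, 1.37], [0.21, 2.46], [-1.02, 4.16], [0.16, 2.05], [-2.73, 2.73]. Speed limits (rad/s): [1.89, 1.89, 2.39, 2.39, 3.01, 3.01, 3.01].

### API

Orientations are given as a rotation vector (axis times angle).
In Python, from plant import arm gives the robot as it stands. Calls block until the motion is done:
- arm.move_ptp(position, orientation): joint-space move of the TCP to a pose.
- arm.move_linear(position, rotation=None, max_speed=0.15): straight line of the TCP; rotation=None keeps the orientation; max_speed is the mean speed in m/s.
- arm.movej(angles): joint-space move.
- arm.let_go() and arm.grasp(newtons=None): open the fingers fully, or close them until they stop; newtons is the grip in N (None keeps the last).
- arm.hold(seconds).
- arm.ik(position, orientation): joint angles nearest the present ones, or None.
- arm.observe(): the state.
- arm.snapshot(name): name is "side" or "top" or "wrist"; returns the picture (400x640x3 uint8, red, green, blue); there is no depth.
- arm.calibration(name): a dict with "K" (3x3 intrinsics, pixels), "view" (4x4, takes a point from world to camera coordinates). Camera axes: x right, y down, z forward; pixel columns grow to the right and rows downward; lengths in m; the calibration is good to about 2 mm. The wrist camera is an equidistant fisheye: a pixel r from the principal point sees the ray r / f radians off the axis. A picture is of the moment at which its call begins: read the wrist's pose just before it. calibration takes no time and is no camera call; for the wrist camera it gives the pose at the moment of the call.
A pose or a line that the arm cannot do raises arm.IKError and nothing moves.
- arm.close_job(): hands the job in, once; it reports no verdict.
The state is a dict: "time": time; "joint_positions": joint angles; "qd": joint speeds; "tau": joint torques, N m; "ee_pos": TCP position; "orientation": TCP orientation; "contact_force": force on the tool from outside, world axes, zero at the start; "torque": the same for the moment, N m; "width": finger opening in m.
Only numpy, scipy, OpenCV 4.12 (cv2) and the standard library are available. Lean on these libraries where they do the work, as an engineer would, in place of code of your own. Each camera call takes 0.05 s, during which the arm holds its last target. There are 200 camera calls.

## Working session

There is one attempt and no reset: what is moved stays moved. The work goes in short steps, each a Python script; the robot and the scene stay as the last script left them, time stands still between calls to the robot, and variables do not carry over. Pictures are saved under pics/ and viewed, about 8 in all and at most 12, crops included, and the job is handed in when it is done.

```bash
ls; mkdir -p pics; python3 - <<'E'
from plant import arm
import cv2
s=arm.observe();print({k:s[k] for k in s if k not in('qd','tau')},arm.grip_depth)
for n in('top','side','wrist'):
    c=arm.calibration(n);print(n,c['K'],c['view'])
    im=arm.snapshot(n);cv2.imwrite(f'pics/{n}0.png',im[:,:,::-1])
E
```

```text
pics
{'time': 0.0, 'joint_positions': array([-1.43550107,  0.42672805,  0.07385281,  1.60662913, -0.03405787,
        1.11079803, -0.06710662]), 'ee_pos': array([0.18956755, 0.64736333, 0.20476857]), 'orientation': array([-4.45871904e-01, -3.10973953e+00,  2.04660614e-03]), 'contact_force': array([ 0.3414477 , -0.56021248,  0.80171788]), 'torque': array([-0.01312719, -0.00646492, -0.00294736]), 'width': 0.09415599498640535} 0.0188
top [[380.0013634    0.         322.31646984]
 [  0.         380.0013634  195.19209971]
 [  0.           0.           1.        ]] [[-0.00301062 -0.99937024  0.03535626 -0.02705545]
 [-0.98052495 -0.00399286 -0.19635394  0.48112756]
 [ 0.19637146 -0.03525884 -0.97989544  1.09766813]
 [ 0.          0.          0.          1.        ]]
side [[400.93213034   0.         316.03418968]
 [  0.         400.93213034 199.43491824]
 [  0.           0.           1.        ]] [[ 0.04422375  0.9987999  -0.02104787 -0.00171514]
 [ 0.63519898 -0.04437357 -0.77107279 -0.20796411]
 [-0.77108139  0.02073014 -0.63639905  1.55057409]
 [ 0.          0.          0.          1.        ]]
wrist [[309.70691629   0.         319.98802386]
 [  0.         309.70691629 205.72447716]
 [  0.           0.           1.        ]] [[ 2.80832309e-01  9.59756773e-01 -3.89390481e-04 -6.75972964e-01]
 [ 9.22215832e-01 -2.69735130e-01  2.77057608e-01 -3.00394873e-02]
 [ 2.65802884e-01 -7.81658300e-02 -9.60853230e-01  3.90687273e-01]
 [ 0.00000000e+00  0.00000000e+00  0.00000000e+00  1.00000000e+00]]
```

View pics/top0.png

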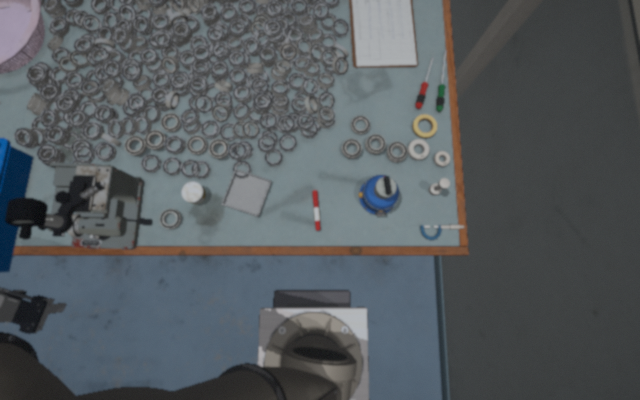

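View pics/side0.png

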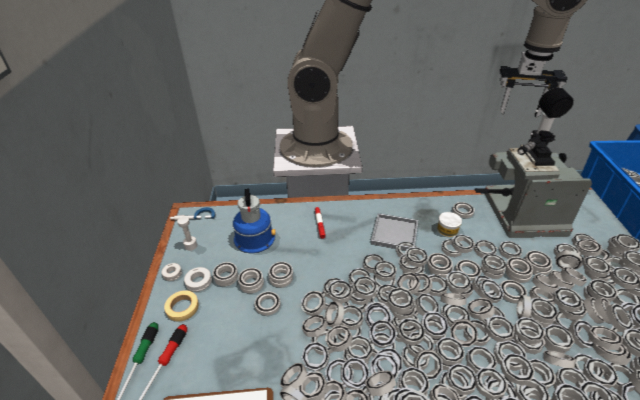

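The top view shows the blue pot with its cap at (380,192), the tray at (248,195), the marker at (317,210), the tin at (193,192) and the plug at (440,187). In the side view the cap is at (248,200), the pot at (253,232) and the tray at (394,231).

```bash
cat > h.py <<'E'
import numpy as np, cv2
from plant import arm
from scipy.spatial.transform import Rotation as R
def ray(cal,px):
    K,V=cal['K'],cal['view'];px=np.atleast_2d(px).astype(float)
    d=np.c_[(px-[K[0,2],K[1,2]])/[K[0,0],K[1,1]],np.ones(len(px))]
    if cal.get('fish'):
        m=d[:,:2];r=np.linalg.norm(m,axis=1,keepdims=True)+1e-12
        d=np.c_[m/r*np.sin(r),np.cos(r)]
    Rm=V[:3,:3];return -Rm.T@V[:3,3], d@Rm
def plane(cal,px,z):
    o,d=ray(cal,px);return o+d*((z-o[2])/d[:,2])[:,None]
def tri(c1,p1,c2,p2):
    A=[];b=[]
    for c,p in((c1,p1),(c2,p2)):
        o,d=ray(c,p);d=d[0]/np.linalg.norm(d[0]);M=np.eye(3)-np.outer(d,d);A.append(M);b.append(M@o)
    x,*_=np.linalg.lstsq(np.vstack(A),np.hstack(b),rcond=None)
    return x,np.linalg.norm(np.vstack(A)@x-np.hstack(b))
def blob(mask,roi):
    m=np.zeros(mask.shape,np.uint8);x0,y0,x1,y1=roi;m[y0:y1,x0:x1]=mask[y0:y1,x0:x1]
    cs,_=cv2.findContours(m,cv2.RETR_EXTERNAL,cv2.CHAIN_APPROX_NONE);return max(cs,key=cv2.contourArea)[:,0]
def down(yaw): # jaws along world direction yaw+90deg; tool x along yaw
    return (R.from_euler('z',yaw)*R.from_euler('x',np.pi)).as_rotvec()
E
python3 - <<'E'
from h import *
ct,cs=arm.calibration('top'),arm.calibration('side')
T=cv2.imread('pics/top0.png');S=cv2.imread('pics/side0.png')
ht=cv2.cvtColor(T,cv2.COLOR_BGR2HSV);hs=cv2.cvtColor(S,cv2.COLOR_BGR2HSV)
b=lambda h:cv2.inRange(h,(100,150,60),(125,255,255))
bt=blob(b(ht),(350,160,415,225))
print('blue top',bt.min(0),bt.max(0)); bs=blob(b(hs),(215,180,290,260));print('blue side',bs.min(0),bs.max(0))
h=plane(ct,bt,0.03);print('pot@z.03 ext',h.min(0),h.max(0),(h.min(0)+h.max(0))/2)
g=cv2.absdiff(cv2.GaussianBlur(T,(3,3),0),T)
print('tray px hsv',ht[195,248],'bench',ht[225,280])
m=cv2.inRange(ht,(0,0,60),(180,38,255));tb=blob(m,(218,168,278,222))
r=cv2.minAreaRect(plane(ct,tb,0.012)[:,:2].astype(np.float32));print('tray',r)
print('cap tri', tri(ct,(384,184),cs,(248,192)))
mr=blob(cv2.inRange(ht,(170,120,80),(180,255,255))|cv2.inRange(ht,(0,150,80),(6,255,255)),(305,180,330,240));p=plane(ct,mr,0.01);print('marker',p.min(0),p.max(0))
print('plug',plane(ct,(445,182),.1),'tin',plane(ct,(193,192),.04))
a=cv2.resize(T[150:240,200:460],None,fx=3,fy=3);c=cv2.resize(S[170:270,200:430],None,fx=3.39,fy=3,interpolation=cv2.INTER_CUBIC)
cv2.imwrite('pics/crop.png',np.vstack([a,cv2.resize(c,(780,300))]))
E
```

```text
blue top [365 176] [396 207]
blue side [234 228] [273 252]
pot@z.03 ext [ 0.44861509 -0.25515239  0.03      ] [ 0.54643047 -0.15897763  0.03      ] [ 0.49752278 -0.20706501  0.03      ]
tray px hsv [105  10 147] bench [ 97  34 137]
tray ((0.4905584752559662, 0.20437945425510406), (0.1676853448152542, 0.18606455624103546), 0.3862803876399994)
cap tri (array([ 0.4888491 , -0.1936899 ,  0.16927699]), np.float64(0.004309213027482894))
marker [ 0.45769647 -0.01161061  0.01      ] [0.50206783 0.00086894 0.01      ]
plug [[ 0.51165739 -0.3848685   0.1       ]] tin [[0.49098498 0.36178193 0.04      ]]
```

View pics/crop.png

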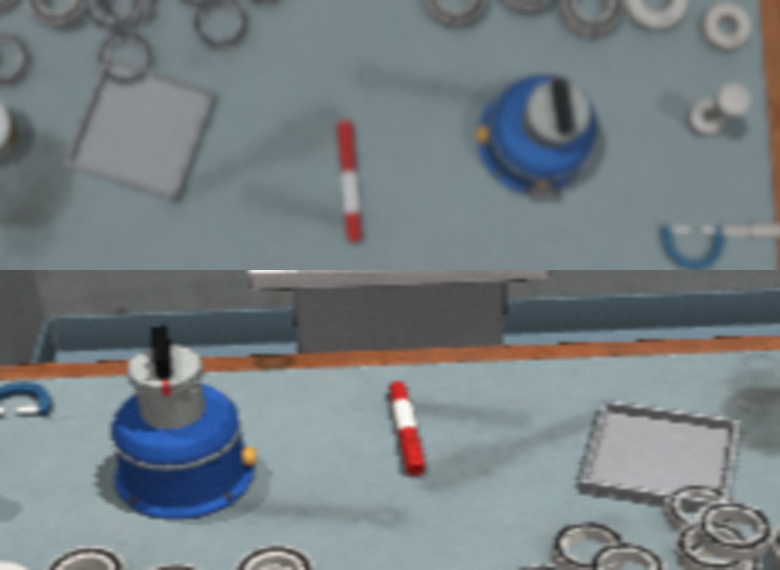

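The crop shows the bar nearly along world x, with the red mark on the far (+x) side and the dial towards -x. The tray's top-view corners are at crop pixels (118,62), (216,96), (180,198) and (72,162), and a loose ring lies against its far corner.

```bash
python3 - <<'E'
from h import *
ct=arm.calibration('top')
c=np.array([(118,62),(216,96),(180,198),(72,162)])/3+[200,150]
p=plane(ct,c-0.3,0.016)[:,:2];print('tray',p.mean(0),[np.linalg.norm(p[i]-p[i-1]) for i in range(4)],np.degrees(np.arctan2(*(p[1]-p[0])[::-1])))
q0=arm.observe()['joint_positions']
for base in(0,180,-180):
  for y in (0,10,25,45,66,75):
    for z in(.135,.3):
      q=arm.ik([.489,-.2,z],down(np.radians(base+y)));print(base,y,z,None if q is None else np.round(q,2))
E
```

```text
tray [0.49450957 0.19959717] [np.float64(0.11384737292473561), np.float64(0.10833568803247444), np.float64(0.11201211312092003), np.float64(0.11661204110417175)] -109.26668855883462
0 0 0.135 [-0.31  0.32  0.7   2.03 -0.27  0.87 -1.03]
0 0 0.3 [-0.63  0.14  1.02  1.85 -0.13  1.22 -1.14]
0 10 0.135 [-0.49  0.4   0.95  2.04 -0.42  0.9  -0.71]
0 10 0.3 [-0.63  0.14  1.02  1.85 -0.13  1.22 -0.97]
0 25 0.135 [-0.49  0.4   0.95  2.04 -0.41  0.9  -0.45]
0 25 0.3 [-0.63  0.14  1.02  1.85 -0.13  1.22 -0.71]
0 45 0.135 [-0.57  0.46  1.08  2.04 -0.52  0.93  0.  ]
0 45 0.3 [-0.63  0.14  1.02  1.85 -0.13  1.22 -0.36]
0 66 0.135 [-0.63  0.53  1.19  2.05 -0.61  0.97  0.46]
0 66 0.3 [-0.63  0.14  1.02  1.85 -0.13  1.22  0.01]
0 75 0.135 [-0.63  0.54  1.19  2.05 -0.61  0.97  0.62]
0 75 0.3 [-0.63  0.14  1.02  1.85 -0.13  1.22  0.16]
180 0 0.135 [-0.57  0.46  1.08  2.04 -0.51  0.93  2.36]
180 0 0.3 [ 0.37  0.12 -0.11  1.81  0.01  1.22  1.82]
180 10 0.135 [-0.61  0.51  1.16  2.05 -0.58  0.96  2.6 ]
180 10 0.3 [ 0.54  0.13 -0.3   1.8   0.04  1.22  1.97]
180 25 0.135 [ 0.67  0.31 -0.48  1.98  0.18  0.9  
[... 223 characters left out ...]
 -2.65]
180 66 0.3 None
180 75 0.135 [-0.64  0.56  1.22  2.05 -0.64  0.99 -2.49]
180 75 0.3 None
-180 0 0.135 [-0.57  0.46  1.08  2.04 -0.51  0.93  2.36]
-180 0 0.3 [ 0.37  0.12 -0.11  1.81  0.01  1.22  1.82]
-180 10 0.135 [-0.61  0.51  1.16  2.05 -0.58  0.96  2.6 ]
-180 10 0.3 [ 0.54  0.13 -0.3   1.8   0.04  1.22  1.97]
-180 25 0.135 [ 0.67  0.31 -0.48  1.98  0.18  0.9   2.11]
-180 25 0.3 [ 0.7   0.14 -0.48  1.79  0.07  1.23  2.21]
-180 45 0.135 [ 0.97  0.38 -0.84  1.96  0.35  0.95  2.31]
-180 45 0.3 [ 1.02  0.19 -0.85  1.77  0.15  1.25  2.48]
-180 66 0.135 [-0.64  0.56  1.22  2.05 -0.64  0.99 -2.65]
-180 66 0.3 None
-180 75 0.135 [-0.64  0.56  1.22  2.05 -0.64  0.99 -2.49]
-180 75 0.3 None
```

```bash
python3 - <<'E'
from h import *
p=arm.observe()['ee_pos'];arm.move_linear([p[0]+.02,p[1]-.05,.3],max_speed=.2)
arm.move_ptp([.489,-.2,.30],down(np.radians(5)))
c=arm.calibration('wrist');s=arm.observe();im=arm.snapshot('wrist');cv2.imwrite('pics/w1.png',im[:,:,::-1])
np.savez('w1.npz',**{k:c[k] for k in('K','view')})
print(s['time'],s['ee_pos'],s['joint_positions'].round(2),s['contact_force'],s['torque']);print(c['view'])
E
```

```text
3.8083 [ 0.48937919 -0.19928999  0.29993442] [-0.63  0.15  1.02  1.85 -0.13  1.22 -1.06] [ 0.48750305 -0.43962632 -0.16209604] [0.00823282 0.17537433 0.02159626]
[[ 8.89720737e-02 -9.96034112e-01 -1.33787304e-04 -2.41107707e-01]
 [-9.57793899e-01 -8.55930754e-02  2.74416969e-01  3.99036257e-01]
 [-2.73340114e-01 -2.42873061e-02 -9.61610789e-01  6.11543369e-01]
 [ 0.00000000e+00  0.00000000e+00  0.00000000e+00  1.00000000e+00]]
```

View pics/w1.png

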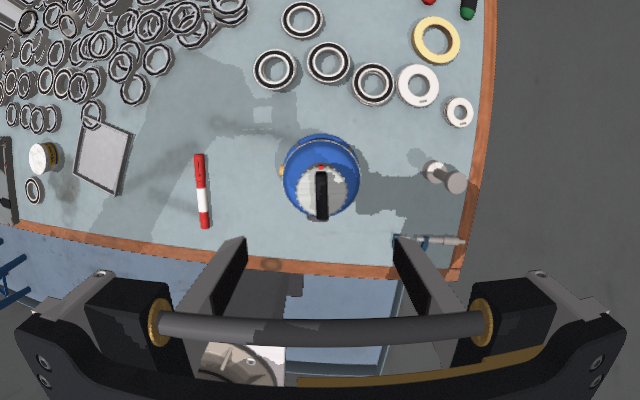

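The wrist view shows the cap's black bar from (321,172) to (321,220), with the red mark on its far end near (320,165). The jaws are clear of everything.

```bash
python3 - <<'E'
from h import *
c=dict(np.load('w1.npz'));c['fish']=1
I=cv2.imread('pics/w1.png');h=cv2.cvtColor(I,cv2.COLOR_BGR2HSV);roi=(280,125,365,225)
o,_=ray(c,(320,200));print('cam',o)
bl=blob(cv2.inRange(h,(100,130,50),(125,255,255)),roi);hull=cv2.convexHull(bl)[:,0]
dk=blob(cv2.inRange(h,(0,0,0),(180,255,60)),(305,165,340,225));P=plane(c,dk,.167)[:,:2].astype(np.float32)
r=cv2.minAreaRect(P);print('bar@.167',r,'px',dk.min(0),dk.max(0))
for y in (185,195,205,212):
    xs=dk[dk[:,1]==y][:,0];q=plane(c,[(xs.min(),y),(xs.max(),y)],.167);print(y,xs.min(),xs.max(),q.mean(0)[:2])
red=blob(cv2.inRange(h,(0,130,80),(8,255,255))|cv2.inRange(h,(172,130,80),(180,255,255)),(300,155,345,185))
print('red',red.mean(0),plane(c,red.mean(0),.141),red.min(0),red.max(0))
g=cv2.inRange(h,(0,0,85),(180,70,255));d=blob(g,(290,160,352,225));e=cv2.fitEllipse(cv2.convexHull(d))
D=plane(c,cv2.convexHull(d)[:,0],.141);print('disc',cv2.minEnclosingCircle(D[:,:2].astype(np.float32)),D.min(0),D.max(0),e)
b=plane(c,hull,.02);print('blue',cv2.minEnclosingCircle(b[:,:2].astype(np.float32)),b.min(0),b.max(0))
v=cv2.resize(I[125:230,270:370],None,fx=5,fy=5,interpolation=cv2.INTER_CUBIC);cv2.imwrite('pics/w1c.png',v)
E
```

```text
cam [ 0.57080568 -0.19114402  0.47853212]
bar@.167 ((0.4923361837863922, -0.1995762288570404), (0.051518514752388, 0.011634908616542816), 5.465461730957031) px [316 172] [327 220]
185 316 326 [ 0.50441298 -0.19807746]
195 316 326 [ 0.49385712 -0.19902878]
205 316 327 [ 0.48317721 -0.20051705]
212 317 327 [ 0.47559976 -0.20173273]
red [320.41666667 166.66666667] [[ 0.51938932 -0.19616474  0.141     ]] [318 165] [322 169]
disc ((0.47955772280693054, -0.19984880089759827), 0.04435528442263603) [ 0.4498534  -0.23739829  0.141     ] [ 0.52351262 -0.16543471  0.141     ] ((320.5498962402344, 213.9512176513672), (62.25474548339844, 102.8136978149414), 1.4378700256347656)
blue ((0.4815554618835449, -0.20045652985572815), 0.05818215385079384) [ 0.42684401 -0.25781538  0.02      ] [ 0.53882808 -0.14313163  0.02      ]
```

View pics/w1c.png

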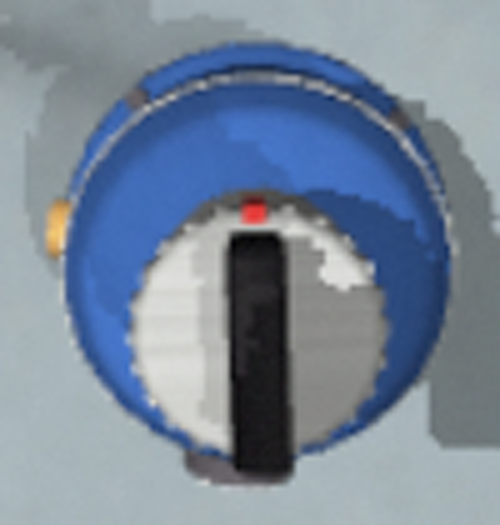

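The enlarged crop confirms the red mark at (254,211) and the bar from (255,235) to (265,475), with the disc spanning x 130–388. The cap centre comes out at about (0.491, -0.1995), at an angle of about 6.5°. The bar's y, the red mark less 29 mm, and the bar's size all agree with that.

```bash
python3 - <<'E'
from h import *
f=lambda s:(round(s['time'],2),s['ee_pos'].round(4),s['contact_force'].round(2),s['torque'].round(3),round(s['width'],4))
y=down(np.radians(6.5))
arm.move_linear([.4908,-.1996,.19],y,max_speed=.15);arm.hold(.2);s0=arm.observe();print(f(s0))
arm.move_linear([.4908,-.1996,.146],max_speed=.06);arm.hold(.1);print(f(arm.observe()))
arm.grasp(45);arm.hold(.2);s=arm.observe();print(f(s),s['joint_positions'].round(3))
np.savez('base.npz',f=s0['contact_force'],t=s0['torque'],q=s['joint_positions'],p=s['ee_pos'])
q=s['joint_positions'].copy()
for i in range(3):
    q[6]+=np.radians(1);arm.movej(q);s=arm.observe();print(f(s))
cv2.imwrite('pics/w2.png',arm.snapshot('wrist')[:,:,::-1])
E
```

```text
(4.94, array([ 0.4913, -0.1996,  0.1907]), array([0.04, 0.52, 0.06]), array([-0.014,  0.186,  0.056]), 0.0939)
(5.92, array([ 0.4911, -0.1997,  0.1464]), array([ 0.11,  1.07, -0.66]), array([-0.043,  0.104, -0.004]), 0.0941)
(7.34, array([ 0.4908, -0.1997,  0.146 ]), array([ 1.01, -1.04,  0.17]), array([-0.22 ,  0.15 , -0.045]), 0.0122) [-0.462  0.362  0.899  2.027 -0.357  0.915 -0.828]
(7.59, array([ 0.4908, -0.1997,  0.1461]), array([ 0.07, -0.64,  0.6 ]), array([-0.148,  0.116,  0.001]), 0.0128)
(7.84, array([ 0.4908, -0.1996,  0.146 ]), array([-0.12, -0.34,  0.04]), array([-0.022,  0.163, -0.037]), 0.0128)
(8.09, array([ 0.4908, -0.1996,  0.146 ]), array([0.89, 0.52, 0.68]), array([0.136, 0.077, 0.028]), 0.0127)
```

```bash
cat >> h.py <<'E'
def read(n=6,dt=.02):
    F=[]
    for i in range(n):
        s=arm.observe();F.append(np.r_[s['contact_force'],s['torque']]);arm.hold(dt)
    return s,np.mean(F,0)
def yawof(s):
    x=R.from_rotvec(s['orientation']).apply([1,0,0]);return np.degrees(np.arctan2(x[1],x[0]))
def show(s,w):print(round(s['time'],2),'yaw %.2f'%yawof(s),s['ee_pos'].round(4),w.round(2)[:3],w.round(3)[3:],round(s['width'],4))
E
python3 - <<'E'
from h import *
s,w=read();show(s,w);q=np.load('base.npz')['q'].copy();q[6]=s['joint_positions'][6]
hist=[]
for i in range(16):
    q[6]+=np.radians(1);arm.movej(q);s,w=read(4,.015);show(s,w)
    if w[5]<-.09: break
np.savez('stop.npz',q=q)
E
```

```text
8.22 yaw 9.48 [ 0.4908 -0.1996  0.146 ] [0.12 0.21 0.4 ] [0.152 0.116 0.009] 0.0127
8.54 yaw 10.47 [ 0.4909 -0.1996  0.1461] [-0.06  0.71  0.62] [ 0.224  0.076 -0.007] 0.0124
8.86 yaw 11.47 [ 0.4908 -0.1997  0.146 ] [0.53 0.95 0.51] [0.268 0.111 0.011] 0.0124
9.18 yaw 12.47 [ 0.4908 -0.1997  0.146 ] [0.25 0.93 0.62] [ 0.292  0.097 -0.026] 0.0124
9.49 yaw 13.47 [ 0.4908 -0.1997  0.146 ] [-0.02  0.85  0.94] [0.33  0.139 0.016] 0.0128
9.81 yaw 14.47 [ 0.4908 -0.1997  0.146 ] [0.18 1.1  0.23] [0.276 0.095 0.017] 0.0124
10.12 yaw 15.47 [ 0.4908 -0.1997  0.146 ] [0.04 0.79 0.87] [ 0.254  0.123 -0.001] 0.0131
10.44 yaw 16.47 [ 0.4908 -0.1997  0.146 ] [0.02 0.69 0.34] [ 0.23   0.114 -0.007] 0.0126
10.76 yaw 17.47 [ 0.4908 -0.1997  0.146 ] [0.51 0.57 0.23] [ 0.179  0.113 -0.012] 0.0127
11.07 yaw 18.47 [ 0.4908 -0.1997  0.146 ] [ 0.97 -0.13 -0.62] [ 0.031  0.002 -0.048] 0.0129
11.39 yaw 19.47 [ 0.4909 -0.1998  0.146 ] [ 1.17 -0.29 -0.71] [-0.132 -0.124 -0.101] 0.0126
```

```bash
python3 - <<'E'
from h import *
q=np.load('stop.npz')['q'].copy()
q[6]+=np.radians(.6);arm.movej(q);s,w=read(5);show(s,w)
q[6]-=np.radians(3);arm.movej(q);s,w=read(5);show(s,w);f0=w[2]
p=np.array([.4908,-.1997,.146]);y=down(np.radians(yawof(s)))
d=0
while d<.013:
    d+=.001 if d<.004 else .0005
    arm.move_linear(p-[0,0,d],y,max_speed=.02);s,w=read(4,.015)
    print('%.1f'%(d*1e3),round(s['time'],2),round((p[2]-s['ee_pos'][2])*1e3,2),(w[:3]).round(1),w[3:].round(2),'yaw %.2f'%yawof(s))
    if w[2]>16.5: break
np.savez('press.npz',p=p,d=d,y=yawof(s),q=s['joint_positions'])
E
```

```text
11.72 yaw 20.07 [ 0.4909 -0.1998  0.146 ] [ 1.61 -1.17 -1.73] [-0.283 -0.195 -0.165] 0.0124
12.06 yaw 17.16 [ 0.4908 -0.1997  0.1461] [ 0.24 -1.57 -0.89] [-0.294 -0.039 -0.07 ] 0.0125
1.0 12.38 0.87 [-0.6  0.1  4.9] [-0.07  0.29  0.  ] yaw 17.18
2.0 12.69 1.86 [-0.5 -0.5  6.1] [-0.05  0.37  0.01] yaw 17.18
3.0 13.01 2.87 [-0.8 -0.4  6.6] [-0.   0.4 -0. ] yaw 17.18
4.0 13.32 3.83 [-0.2 -0.1  6.6] [ 0.    0.44 -0.02] yaw 17.18
4.5 13.64 4.29 [-0.8  0.   7.1] [-0.03  0.46 -0.  ] yaw 17.18
5.0 13.96 4.78 [-1.2 -0.3  7.8] [-0.01  0.47 -0.02] yaw 17.17
5.5 14.28 5.28 [-0.9  0.2  7.9] [ 0.04  0.51 -0.01] yaw 17.18
6.0 14.59 5.75 [-1.3 -0.1  8.8] [ 0.04  0.55 -0.02] yaw 17.17
6.5 14.91 6.25 [-1.   0.4  8.7] [ 0.04  0.55 -0.02] yaw 17.18
7.0 15.22 6.48 [-2.6  0.8 14.6] [0.15 1.   0.  ] yaw 17.16
7.5 15.54 6.58 [-5.6  1.9 24.5] [0.53 1.69 0.01] yaw 17.16
```

Contact with the first stop starts at yaw of about 18°. The cap bottoms 6.4 mm down. I'll ease to about 15 N, then turn.

```bash
python3 - <<'E'
from h import *
z=np.load('press.npz');p=z['p'];y=float(z['y']);d=.0070
arm.move_linear(p-[0,0,d],down(np.radians(y)),max_speed=.02);s,w=read(4,.015);show(s,w)
for i in range(9):
    y+=1.5
    arm.move_linear(p-[0,0,d],down(np.radians(y)),max_speed=.02);s,w=read(3,.015);show(s,w)
    if w[5]<-.13 or w[2]>22 or w[2]<11: print('check');break
np.savez('turn.npz',p=p,d=d,y=y)
E
```

```text
15.86 yaw 17.17 [ 0.491  -0.1999  0.1395] [-3.07  0.56 14.54] [ 0.153  1.026 -0.05 ] 0.0125
16.16 yaw 18.67 [ 0.4911 -0.1999  0.1395] [-2.53  0.39 14.51] [0.142 0.788 0.024] 0.0127
16.46 yaw 20.17 [ 0.4912 -0.1999  0.1395] [-1.68  0.73 13.99] [0.158 0.684 0.013] 0.0125
16.76 yaw 21.67 [ 0.4912 -0.1999  0.1395] [-2.03  0.3  12.46] [0.158 0.577 0.012] 0.0128
17.06 yaw 23.18 [ 0.4913 -0.1998  0.1396] [-1.25  0.79 13.1 ] [ 0.179  0.481 -0.004] 0.0127
17.36 yaw 24.68 [ 0.4913 -0.1998  0.1395] [-1.04  0.34 12.72] [0.159 0.461 0.022] 0.0125
17.66 yaw 26.18 [ 0.4913 -0.1998  0.1396] [-1.02  0.87 12.23] [ 0.181  0.438 -0.005] 0.0127
17.96 yaw 27.69 [ 0.4914 -0.1998  0.1396] [-0.4   0.52 12.37] [0.133 0.358 0.012] 0.0126
18.26 yaw 29.18 [ 0.4914 -0.1998  0.1396] [-0.77  0.42 12.17] [0.199 0.338 0.03 ] 0.0129
18.56 yaw 30.68 [ 0.4914 -0.1998  0.1396] [-0.48  0.56 12.17] [0.206 0.335 0.001] 0.0128
```

```bash
python3 - <<'E'
from h import *
z=np.load('turn.npz');p=z['p'];y=float(z['y']);d=float(z['d'])
while y<63:
    y=min(y+2.5,63.2)
    arm.move_linear(p-[0,0,d],down(np.radians(y)),max_speed=.02);s,w=read(3,.015);show(s,w)
    if w[2]<12.5: d+=.00015
    if w[5]<-.12 or w[2]>22 or w[2]<10: print('check');break
np.savez('turn.npz',p=p,d=d,y=y)
E
```

```text
18.86 yaw 33.19 [ 0.4914 -0.1998  0.1396] [-0.39  0.36 11.34] [0.16  0.269 0.034] 0.0131
19.16 yaw 35.69 [ 0.4915 -0.1998  0.1395] [-1.01  1.37 14.19] [0.288 0.394 0.019] 0.0127
19.46 yaw 38.19 [ 0.4915 -0.1998  0.1395] [-0.53  0.85 14.28] [0.241 0.332 0.053] 0.0124
19.76 yaw 40.69 [ 0.4915 -0.1997  0.1395] [-0.15  0.91 13.71] [0.262 0.293 0.018] 0.0126
20.06 yaw 43.19 [ 0.4915 -0.1998  0.1395] [-0.76  1.19 13.87] [0.26  0.286 0.065] 0.0126
20.36 yaw 45.69 [ 0.4915 -0.1998  0.1395] [-0.09  0.55 12.82] [0.245 0.251 0.024] 0.0126
20.66 yaw 48.19 [ 0.4916 -0.1997  0.1395] [-0.5   0.91 13.36] [0.276 0.318 0.013] 0.0128
20.96 yaw 50.69 [ 0.4915 -0.1997  0.1395] [ 0.19  0.86 13.25] [0.232 0.242 0.013] 0.0127
21.26 yaw 53.19 [ 0.4916 -0.1997  0.1395] [-0.34  0.55 13.49] [0.26  0.262 0.034] 0.0123
21.56 yaw 55.69 [ 0.4915 -0.1997  0.1395] [ 0.07  1.7  13.25] [0.247 0.236 0.037] 0.0123
21.86 yaw 58.19 [ 0.4915 -0.1997  0.1395] [-0.2   1.14 13.67] [0.268 0.256 0.041] 0.0129
22.16 yaw 60.69 [ 0.4915 -0.1997  0.1395] [-0.97  0.99 13.33] [ 0.297  0.329 -0.005] 0.0128
22.46 yaw 63.18 [ 0.4913 -0.1997  0.1395] [-2.33  1.47 15.33] [ 0.417  0.637 -0.077] 0.0124
```

```bash
python3 - <<'E'
from h import *
z=np.load('turn.npz');p=z['p'];y=float(z['y']);d=float(z['d'])
s,w=read(8,.03);show(s,w)
y-=.7
arm.move_linear(p-[0,0,d],down(np.radians(y)),max_speed=.02);s,w=read(6,.02);show(s,w)
for u in (5,3,1,0,-1,-2,-3.5,-5):
    arm.move_linear(p-[0,0,u*1e-3],down(np.radians(y)),max_speed=.02);s,w=read(4,.015);show(s,w)
    if w[2]<-3.5: print('caught');break
E
```

```text
22.71 yaw 63.18 [ 0.4913 -0.1997  0.1395] [-1.91  1.44 15.24] [ 0.37   0.679 -0.065] 0.0128
23.07 yaw 62.48 [ 0.4914 -0.1997  0.1395] [-2.06  1.2  15.14] [ 0.307  0.644 -0.006] 0.0129
23.4 yaw 62.48 [ 0.4912 -0.1997  0.1414] [-0.59  0.85  8.62] [ 0.096  0.188 -0.03 ] 0.0127
23.72 yaw 62.48 [ 0.4912 -0.1996  0.1434] [-0.05  0.47  8.35] [ 0.076  0.175 -0.007] 0.0129
24.03 yaw 62.48 [ 0.4911 -0.1996  0.1453] [-0.16  0.74  6.3 ] [0.106 0.089 0.008] 0.0128
24.35 yaw 62.47 [ 0.491  -0.1997  0.1461] [1.17 0.93 5.69] [ 0.152 -0.109  0.011] 0.0127
24.67 yaw 62.47 [ 0.4909 -0.1997  0.147 ] [1.13 1.   4.5 ] [ 0.19  -0.249 -0.002] 0.0127
24.98 yaw 62.47 [ 0.4908 -0.1996  0.148 ] [1.23 1.29 3.5 ] [ 0.197 -0.245  0.018] 0.0126
25.3 yaw 62.46 [ 0.4907 -0.1997  0.1495] [0.25 0.21 2.45] [ 0.135 -0.1    0.034] 0.0128
25.62 yaw 62.46 [ 0.4906 -0.1997  0.1509] [-0.18  0.45  1.08] [ 0.062  0.055 -0.01 ] 0.0122
```

```bash
python3 - <<'E'
from h import *
s=arm.observe();p=s['ee_pos'].copy()
for z in(.157,.165,.172,.18):
    arm.move_linear([.4908,-.1997,z],max_speed=.03);s,w=read(3,.015);show(s,w)
    if w[2]<-5: raise SystemExit('caught')
arm.move_linear([.4908,-.1997,.26],max_speed=.15)
try: arm.move_linear([.4945,.1996,.26],max_speed=.15)
except arm.IKError as e:
    print('ik',e);arm.move_ptp([.4945,.1996,.26],down(np.radians(62)))
arm.hold(.2);s,w=read();show(s,w);print(s['joint_positions'].round(2))
c=arm.calibration('wrist');im=arm.snapshot('wrist');cv2.imwrite('pics/w3.png',im[:,:,::-1]);np.savez('w3.npz',K=c['K'],view=c['view'])
sd=arm.snapshot('side');cv2.imwrite('pics/s3.png',sd[:,:,::-1])
v=np.hstack([im[:,:,::-1][:, 60:460],cv2.resize(sd[:,:,::-1][80:280,250:450],(400,400))]);cv2.imwrite('pics/v3.png',v)
E
```

```text
26.02 yaw 62.47 [ 0.4908 -0.1997  0.157 ] [-0.25 -0.4  -1.43] [-0.034  0.099  0.005] 0.0128
26.48 yaw 62.47 [ 0.4909 -0.1997  0.1651] [-0.69 -0.02 -1.34] [-0.052  0.086  0.011] 0.0127
26.92 yaw 62.47 [ 0.4909 -0.1997  0.1721] [-0.1  -0.08 -1.06] [-0.049  0.112 -0.001] 0.0125
27.38 yaw 62.47 [ 0.4909 -0.1997  0.1801] [ 0.29  0.41 -1.43] [-0.073  0.079  0.025] 0.0127
31.18 yaw 62.45 [0.4945 0.1995 0.26  ] [ 0.31 -0.01 -1.42] [-0.05   0.086 -0.002] 0.0129
[-0.89  0.15  0.43  1.88 -0.07  1.13 -0.91]
```

View pics/v3.png

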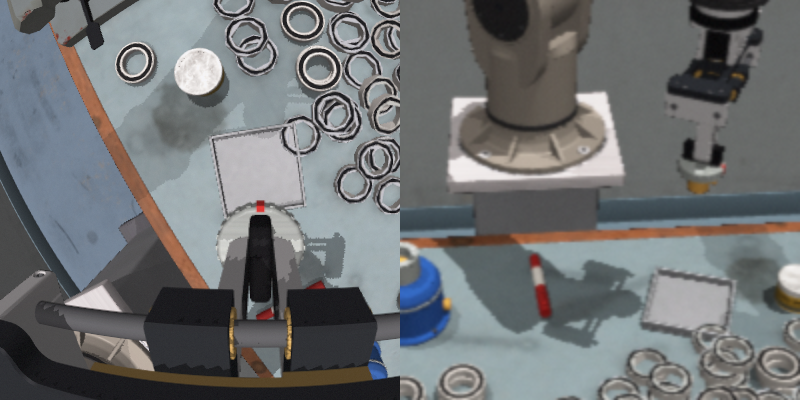

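The cap is held upright, clear of everything, with its foot pointing down. The tray's corners in the wrist image are near (212,136), (272,126) and (303,206), and a loose ring overhangs its far corner.

```bash
python3 - <<'E'
from h import *
c=dict(np.load('w3.npz'));c['fish']=1
I=cv2.imread('pics/w3.png');h=cv2.cvtColor(I,cv2.COLOR_BGR2HSV)
print(plane(c,[(272,136),(332,126),(363,206),(281,210)],.016)[:,:2].round(4), plane(c,(360,135),.012))
m=cv2.inRange(h,(0,0,100),(180,24,255));print(h[165,315],h[165,250])
b=blob(m,(268,122,368,205));P=plane(c,b,.01)[:,:2];print(P.min(0),P.max(0))
E
```

```text
[[0.4653 0.2826]
 [0.5437 0.2563]
 [0.5319 0.1357]
 [0.4251 0.1847]] [[0.57258691 0.22772152 0.012     ]]
[150   5 190] [ 98  23 176]
[0.4111557  0.13379202] [0.58967796 0.30266646]
```

```bash
python3 - <<'E'
from h import *
x,y=.494,.203
arm.move_linear([x,y,.10],max_speed=.12);arm.move_linear([x,y,.056],max_speed=.05);arm.hold(.2)
s,w0=read(8,.02);show(s,w0);z=.056
while z>.042:
    z-=.0007;arm.move_linear([x,y,z],max_speed=.02);s,w=read(4,.015)
    if w[2]-w0[2]>1.0: break
show(s,w);print('touch',z)
arm.let_go();arm.hold(.4)
arm.move_linear([x,y,.16],max_speed=.1);arm.move_linear([x-.0,y,.30],max_speed=.2);arm.hold(.3)
s,w=read(3);show(s,w)
im=arm.snapshot('wrist')[:,:,::-1];t=arm.snapshot('top')[:,:,::-1];sd=arm.snapshot('side')[:,:,::-1]
cv2.imwrite('pics/v4.png',np.vstack([np.hstack([im[100:300,200:500],cv2.resize(sd[170:270,340:490],(300,200))]),cv2.resize(t[150:235,200:455],(600,200))]))
E
```

```text
34.12 yaw 62.47 [0.4941 0.2031 0.0562] [ 0.27  0.29 -1.28] [-0.049  0.105 -0.01 ] 0.0128
36.98 yaw 62.46 [0.4942 0.2031 0.05  ] [-1.17 -0.82  5.2 ] [-0.247  0.398  0.   ] 0.0125
touch 0.04970000000000001
41.12 yaw 62.46 [0.4939 0.2029 0.2995] [0.18 0.25 0.07] [-0.074  0.132 -0.003] 0.094
```

View pics/v4.png

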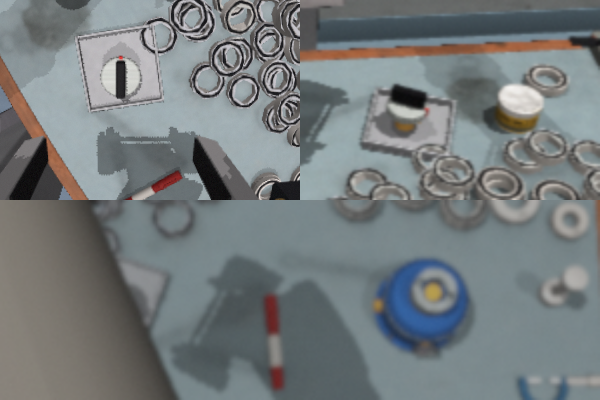

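The cap stands upright on its foot in the middle of the tray, at (121,78) in the wrist crop and (405,110) in the side crop. The pot's neck is open, and the pen, tin and plug haven't moved.

```bash
python3 -c "
from plant import arm
print(arm.observe()['time']);arm.close_job()"
```

```text
41.2833
the job is handed in; nothing more can be done
```

The cap is off the blue pot and standing upright on its foot near the middle of the grey tray. I handed the job in at 41.3 s of the 72 s allowed.

- **First stop:** I turned the cap anticlockwise without pressing and felt the stop begin at a tool yaw of about 18°. The turning moment peaked at about 0.17 Nm, and I then backed off before pressing.
- **Press:** it bottomed 6.4 mm down. The last press step overshot to 24.5 N, above the 16–20 N suggested but below the 40 N limit. I eased back to 11–15 N for the turn.
- **Release:** I turned past the stop to a yaw of about 63°, where I felt a slight resistance of about 0.08 Nm. After backing off 0.7° I let the cap up. It rose freely on the spring and lifted out without catching.
- **Set-down:** it touched the tray floor at about 5 N. The last pictures show the gripper clear of everything, the pot's neck open, and the pen, tin and plug where they were.
- **Disagreement:** my two estimates of the tray's centre, from the top and wrist cameras, differed by about 1 cm. I placed the cap between them, well inside the walls.

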